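Counterweigh a jar on the two-pan bench balance

ROBOT

A 7-joint arm with a two-finger parallel gripper is mounted at the origin on a cart in front of the work surface, level with it; the furniture and walls round the work are solid. World frame = base frame: x ahead of the robot, y to its left, z up, the work surface at z = 0. Lengths are in mm, angles in rad, forces in N, time in s.
With the tool pointing down it reaches from about 400 to 875 mm from the base axis. Payload 4.4 kg.
Tool frame: the origin (TCP) lies midway between the tips of the shut fingers; the grasp point (between the pads) lies 19 mm behind it (ctrl.pinch_z is the distance from the TCP to the grasp point, in mm); z points along the fingers, y is the line along which they close (so a half turn about z gives the same grasp; the last joint's range is limited). The gripper opens to 85 mm and grips with 20 to 120 N. Pads are 22 mm wide; open, the fingers measure 114 mm over their backs; the gripper's body (76 mm by 85 mm) begins 54 mm behind the grasp point. The pads swing forward as they close: fully open they stand 13 mm farther back than shut.
Start: joints at [-1.263, 0.628, 0.038, 1.517, -0.027, 0.996, -0.02], TCP at [237.329, 605.139, 231.313] pointing down, gripper open.
Joint ranges: [-3.06, 3.06], [-0.37, 2.12], [-1.25, 1.32], [0.18, 2.47], [-1.1, 4.24], [0.23, 1.98], [-2.94, 2.94]. Speed limits (rad/s): [2.57, 2.57, 3.14, 3.14, 3.14, 3.14, 3.14].

INTERFACE

Orientations are given as [roll, pitch, yaw] about the fixed x, y, z axes, in that order (R = Rz(yaw) Ry(pitch) Rx(roll)).
In Python, from cell import read_state, cams, order, ctrl gives the robot as it stands.
- The arm moves only by the tool move_arm, never from a script. Its argument "targets" is text: rows parted by semicolons, each of 7 numbers parted by spaces: the gripper's target within -1 to 1 (fully open at 1, half-way at 0, shut at -1), then the shift along the tool's x, y, z in cm, then the turn, a rotation vector about the tool's x, y, z in degrees. A call has 1 to 5 rows; each row shifts and turns the commanded pose from where the row before left it, along the tool's axes as they then stand; what a row does not reach is not made up. A row lasts 1/12 s, in which the tool goes at most 41.7 mm and 7.16 degrees, less where a joint would pass 70% of its speed; a pose out of reach is approached as far as the arm can. A call with a gripper value outside its range is refused whole. The fingers move at their own pace and stop on an object; the grip force is fixed at half the most. Time passes only in rows, so rows that do not move let the fingers close. It gives the time, the measured TCP pose, the force, the opening and the grip force at its end, in the units of the state.
- read_state(): the state, without advancing time (a new reading comes with each control period).
- cams.get_image(name): name is "side" or "top"; returns a dict with "color" (400x640x3 uint8, red, green, blue), "fovy" (degrees; the focal length in pixels is half the picture's height over the tangent of half this angle, whatever the lens; pixels are square), "cx", "cy" (the principal point, pixels), "rvec" (rotation vector, rad) and "tvec" (3), from world to camera coordinates, as OpenCV has them. Camera axes: x right, y down, z forward; pixel columns grow to the right and rows downward; lengths in mm; the calibration is good to about 2 mm. A picture is of the moment at which its call begins. There is no depth.
- order.finish_job(): hands the job in; it is judged then, once.
The state is a dict: "clock": time; "qpos": joint angles; "qd": joint speeds; "tau": joint torques, N m; "eef_pos": TCP position; "tool_rot": TCP orientation; "force": force on the tool from outside, world axes, zero at the start; "torque": the same for the moment, N m; "width": finger opening in mm; "gripper_force": force on a finger pad.
Only numpy, scipy, OpenCV 4.12 (cv2) and the standard library are available. Lean on these libraries where they do the work, as an engineer would, in place of code of your own. Each camera call takes 0.05 s, during which the arm holds its last target. There are 200 camera calls.

TASK

Find the counterweight of the full jar standing on the two-pan bench balance. Take ring weights from their block one at a time and lower each gently over the stem of the empty pan until it lies flat, adding another only while the jar's pan still stays down; then slide the poise along the front bar, nudging it lightly from the side with a fingertip (not clamping it) and letting go to look, until the beam floats level by itself. The knife edges are delicate, so never press or squeeze hard on the balance; leave the jar on its pan, unused weights on their block, and the dropper bottle and the beaker where they stand.

Things in the scene. Friction and masses are not known exactly. Their poses are not given: they have to be found in the camera images.
- trip_base: two-pan bench balance, grey base 150 x 300 mm. Origin under its middle, on the worktop; x from front (poise bar, robot's side) to back, y along the beam to the jar's pan. Pivot 70 mm up; pans 120 mm across, centres 100 mm either side, a linkage keeps them horizontal as they rise and sink 14 mm. Pointer and scale plate between the pans, 175 mm high
- trip_beam (a joint): beam tilt in rad: 0 level, + when the stemmed pan (weights) is down, - when the jar's pan is down, as at the start; stops at +-0.14. Damped, settles in about 1 s. Between the stops it rests in proportion to what is out of balance: 0.0039 rad per gram in a pan, 0.0078 rad per mm of poise travel, so it leaves a stop only within 18 mm of poise travel of balance
- trip_poise (a joint): travel of the sliding poise in m: 0 at the jar's end of its bar, 0.100 at the weights' end, hard stops at both. + is towards the weights' pan and makes that side heavier: the whole 100 mm count as 200 g. Held by friction, it takes about 2 N to slide and stays where it is left; starts at 0.082 to 0.098
- poise_mid (a point): sliding poise: grooved upright steel block, 24 mm (x) by 22 mm (along the bar) by 52 mm high, on the graduated bar 100 mm in front of the pivot. This point is on its centre line, 11 mm below its top, 28 mm above the bar's axis (bar 13 mm high): a fingertip ending 0 to 10 mm below this height meets its side clear of the bar. While touched, the beam cannot swing freely; do not clamp it
- stem_foot (a point): the weights' pan, with an upright stem 11 mm in diameter and 40 mm high, tip bevelled by 1.4 mm all round. This point is where the stem's axis meets the pan's top surface, 104 mm above the worktop when level, z up. The pan gives way to a light push: a ring caught on the stem's tip pushes the pan down instead of dropping over it
- jar_pan_top (a point): middle of the top surface of the jar's pan (no stem), 104 mm above the worktop when level; the left pan seen from the front
- weight_a_mid (a point): steel ring weight, 150 g, 48 mm across, 14 mm thick, 13 mm bore right through; one of three alike. This point is its centre, 7 mm above its underside; z axis along the bore. It starts flat on the weight block, a short pin in its bore, its underside 14 mm above the worktop. Grasp it across its rim, fingers closing across the length of the block
- weight_b_mid (a point): steel ring weight, 150 g, 48 mm across, 14 mm thick, 13 mm bore right through; one of three alike. This point is its centre, 7 mm above its underside; z axis along the bore. It starts flat on the weight block, a short pin in its bore, its underside 14 mm above the worktop. Grasp it across its rim, fingers closing across the length of the block
- weight_c_mid (a point): steel ring weight, 150 g, 48 mm across, 14 mm thick, 13 mm bore right through; one of three alike. This point is its centre, 7 mm above its underside; z axis along the bore. It starts flat on the weight block, a short pin in its bore, its underside 14 mm above the worktop. Grasp it across its rim, fingers closing across the length of the block
- weight_block: grey plastic block 70 x 200 mm, 14 mm high, that holds the ring weights in a row, 66 mm apart, on pins 9 mm thick and 7.5 mm high. Origin under its middle, on the worktop; x across it, y along its length
- jar: closed plastic reagent jar with dark cap, 70 mm across, 123 mm high, standing on the jar's pan; origin at the centre of its underside. Its weight is not known, 0.228 to 0.446 kg
- dropper: small white dropper bottle with black cap, 32 mm across, 76 mm high, near the front right of the balance; bystander; origin under it
- beaker: glass beaker, 54 mm across, 70 mm high, in front of the weight block; bystander; origin under it
Not all that is in view belongs to the job. Leave any green or red look-alike of the part that bears weight_a_mid alone.

How it is judged (in metres and radians):
On the way:
1. a ring weight lies flat on the weights' pan with the stem through its bore (((horizontal distance between weight_a_mid and stem_foot below 0.004 m and z of weight_a_mid in the frame of stem_foot below 0.0105 m and angle between weight_a_mid's own z axis and vertical below 0.08 rad) or (horizontal distance between weight_b_mid and stem_foot below 0.004 m and z of weight_b_mid in the frame of stem_foot below 0.0105 m and angle between weight_b_mid's own z axis and vertical below 0.08 rad) or (horizontal distance between weight_c_mid and stem_foot below 0.004 m and z of weight_c_mid in the frame of stem_foot below 0.0105 m and angle between weight_c_mid's own z axis and vertical below 0.08 rad))), for 0.3 s.
At the end, for the whole second after the job is handed in: the beam floats at rest within 0.03 rad of level; at least one ring weight lies flat on the pan over the stem, every other one lies flat on top of it over the stem or on the weight block; the jar stands upright within 20 mm of the middle of its pan (value of joint trip_beam between -0.03 and 0.03 rad and velocity of joint trip_beam between -0.05 and 0.05 rad/s and ((horizontal distance between weight_a_mid and stem_foot below 0.004 m and z of weight_a_mid in the frame of stem_foot below 0.0105 m and angle between weight_a_mid's own z axis and vertical below 0.08 rad) or (horizontal distance between weight_b_mid and stem_foot below 0.004 m and z of weight_b_mid in the frame of stem_foot below 0.0105 m and angle between weight_b_mid's own z axis and vertical below 0.08 rad) or (horizontal distance between weight_c_mid and stem_foot below 0.004 m and z of weight_c_mid in the frame of stem_foot below 0.0105 m and angle between weight_c_mid's own z axis and vertical below 0.08 rad)) and ((horizontal distance between weight_a_mid and stem_foot below 0.004 m and z of weight_a_mid in the frame of stem_foot below 0.0385 m and angle between weight_a_mid's own z axis and vertical below 0.08 rad) or (horizontal distance between weight_a_mid and weight_block below 0.1 m and height (world z) of weight_a_mid below 0.03 m and angle between weight_a_mid's own z axis and vertical below 0.08 rad)) and ((horizontal distance between weight_b_mid and stem_foot below 0.004 m and z of weight_b_mid in the frame of stem_foot below 0.0385 m and angle between weight_b_mid's own z axis and vertical below 0.08 rad) or (horizontal distance between weight_b_mid and weight_block below 0.1 m and height (world z) of weight_b_mid below 0.03 m and angle between weight_b_mid's own z axis and vertical below 0.08 rad)) and ((horizontal distance between weight_c_mid and stem_foot below 0.004 m and z of weight_c_mid in the frame of stem_foot below 0.0385 m and angle between weight_c_mid's own z axis and vertical below 0.08 rad) or (horizontal distance between weight_c_mid and weight_block below 0.1 m and height (world z) of weight_c_mid below 0.03 m and angle between weight_c_mid's own z axis and vertical below 0.08 rad)) and horizontal distance between jar and jar_pan_top below 0.02 m and angle between jar's own z axis and vertical below 0.1 rad); the robot touches nothing.
It fails at once if the robot presses on the balance (base, beam, pans or poise) with more than 8 N (contact force between any of the fingers, the arm and trip_base above 8 N).
It fails at once if a ring weight is pressed or knocked against the balance with more than 15 N (contact force between any of weight_a, weight_b, weight_c and trip_base above 15 N).
It fails at once if the jar is tipped, or shifted more than 20 mm from the middle of its pan (angle between jar's own z axis and vertical above 0.2 rad or horizontal distance between jar and jar_pan_top above 0.02 m).
It fails at once if the dropper bottle or the beaker is moved more than 30 mm or tipped (distance of any of dropper, beaker from where it was at the start of the episode above 0.03 m or angle between any of dropper, beaker's own z axis and vertical above 0.35 rad).
It also fails if it takes over 72 s, if anything falls off the work surface, if the arm or the gripper's body presses on something with over 40 N, if the wrist force passes 120 N, or if a joint passes its speed limit or range.

## Working session

There is one attempt and no reset: what is moved stays moved. The work goes in short steps, Python scripts to look and compute and a tool call to move; the robot and the scene stay as the last step left them, time stands still between calls to the robot, and variables do not carry over. Pictures are saved under pics/ and viewed, at most 10 in all, crops included, and the job is handed in when it is done.

Besides the shell and the picture viewer there is one more tool, called after "Request:" by a JSON object that holds its "fn" and its "kwargs". move_arm: Moves the arm, as the interface text tells. Its arguments: {"type":"object","properties":{"targets":{"type":"string"}},"required":["targets"]}

```bash
mkdir -p pics; ls
python3 - <<'E'
from cell import read_state, cams, order, ctrl
import cv2
print(read_state(), ctrl.pinch_z)
for n in("side","top"):
    d=cams.get_image(n); cv2.imwrite(f"pics/{n}0.png",d["color"][...,::-1]); print(n,{k:v for k,v in d.items() if k!="color"})
E
```

```text
pics
{'clock': 0.0, 'qpos': array([-1.26280862,  0.62935714,  0.0384595 ,  1.51835896, -0.02697907,
        0.99627156, -0.02000084]), 'qd': array([ 3.76727824e-05, -1.20514955e-04,  8.04460552e-04,  7.71442780e-04,
        2.77955738e-04, -7.83468037e-04, -1.38491870e-03]), 'tau': array([-6.23463911e-04, -5.63386953e+01,  1.22595448e+00, -1.93440109e+01,
        1.10119113e-02,  1.07644260e-02,  8.17976002e-06]), 'eef_pos': array([237.10840795, 604.55328556, 230.38515922]), 'tool_rot': array([-3.13971686e+00,  5.28766363e-05,  2.76780156e+00]), 'force': array([-1.27323019, -0.34035398, -0.41918303]), 'torque': array([-0.04065096, -0.06959647, -0.0335246 ]), 'gripper_force': 0.0, 'width': 85.53267340007066} 18.700000000000003
side {'fovy': 54.60145963561273, 'cx': 317.4229726833033, 'cy': 200.81582493789227, 'rvec': array([ 0.29303862, -2.50728565,  1.61993582]), 'tvec': array([ 450.01176701,   74.87625661, 1195.04585657])}
top {'fovy': 56.92658241079214, 'cx': 320.8125614704704, 'cy': 201.62682472520157, 'rvec': array([ 2.11412772, -2.17180007,  0.16079283]), 'tvec': array([ 121.60064623,  472.78365509, 1077.55320864])}
```

View pics/side0.png

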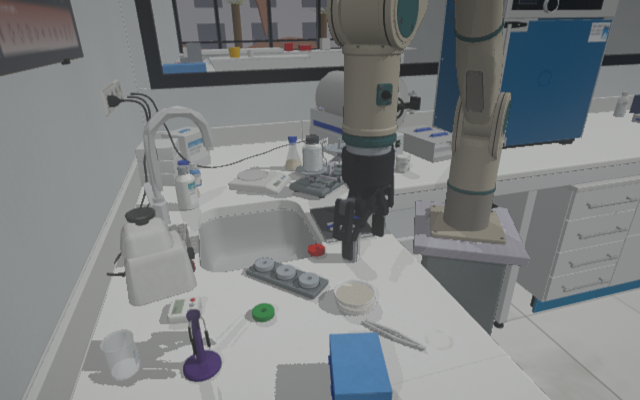

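View pics/top0.png

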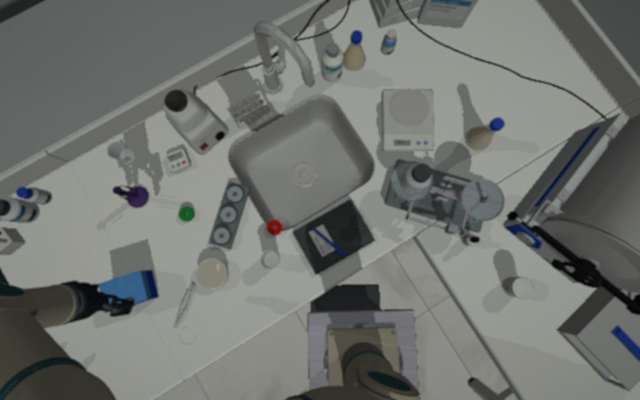

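Side: three ring weights at about (264,265), (286,272), (309,280). Top: weights at (236,190), (228,214), (221,236), the balance around (435,195), the jar at (415,180) and the stem pan at (482,198). I'll enlarge these areas.

```bash
cat > h.py <<'E'
import numpy as np, cv2
from cell import read_state, cams, order, ctrl
def cal(d):
    f=d["color"].shape[0]/2/np.tan(np.radians(d["fovy"])/2)
    K=np.array([[f,0,d["cx"]],[0,f,d["cy"]],[0,0,1.]])
    return K,cv2.Rodrigues(np.array(d["rvec"]))[0],np.array(d["tvec"])
def ray(d,uv,z):
    K,R,t=cal(d); r=R.T@np.linalg.inv(K)@[uv[0],uv[1],1]; c=-R.T@t
    return c+r*(z-c[2])/r[2]
def proj(d,P):
    K,R,t=cal(d); return cv2.projectPoints(np.array(P,float).reshape(-1,1,3),d["rvec"],d["tvec"],K,None)[0][:,0]
def crop(d,x0,y0,w,h,s):
    return cv2.resize(d["color"][y0:y0+h,x0:x0+w,::-1],None,fx=s,fy=s,interpolation=cv2.INTER_CUBIC)
E
python3 - <<'E'
from h import *
t=cams.get_image("top"); s=cams.get_image("side")
a=crop(t,375,150,135,100,5.9); 
cv2.imwrite("pics/bal.png",a[:590,:796])
b=crop(t,200,170,80,110,5); c=crop(s,240,250,95,50,4)
o=np.zeros((550,800,3),np.uint8); o[:550,:400]=b; o[:200,410:790]=c
e=crop(s,285,130,95,75,4); o[210:510,410:790]=e
cv2.imwrite("pics/w.png",o)
for n,d in(("t",t),("s",s)):
    K,R,tt=cal(d); print(n,-R.T@tt)
for uv in((236,190),(228,214),(221,236)): print(ray(t,uv,28))
for uv in((264,263),(286,270),(309,279)): print(ray(s,uv,28))
print(ray(t,(482,198),104),ray(t,(415,175),227))
print(proj(s,[[500,-300,104]]))
E
```

```text
t [ 309.31939947  110.61068814 1136.45008862]
s [ 176.34191776 1134.6371323   563.69650488]
[519.98451191 366.87964004  28.        ]
[446.81364941 390.52075042  28.        ]
[380.95540857 410.79070028  28.        ]
[508.48470839 373.37998719  28.        ]
[445.30881711 390.41689782  28.        ]
[381.49662425 413.58739617  28.        ]
[ 463.56874892 -347.58858268  104.        ] [ 508.32756642 -129.85826573  227.        ]
[[326.25559687 154.4155662 ]]
```

View pics/bal.png

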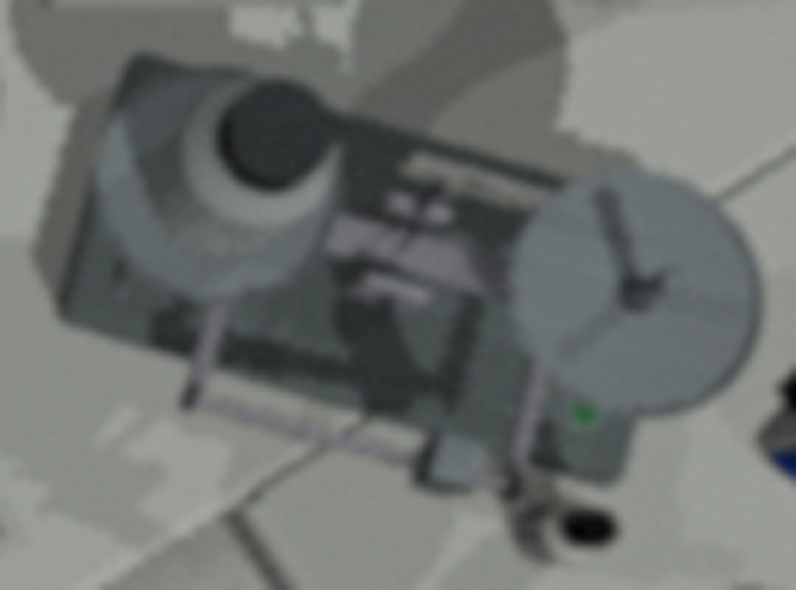

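View pics/w.png

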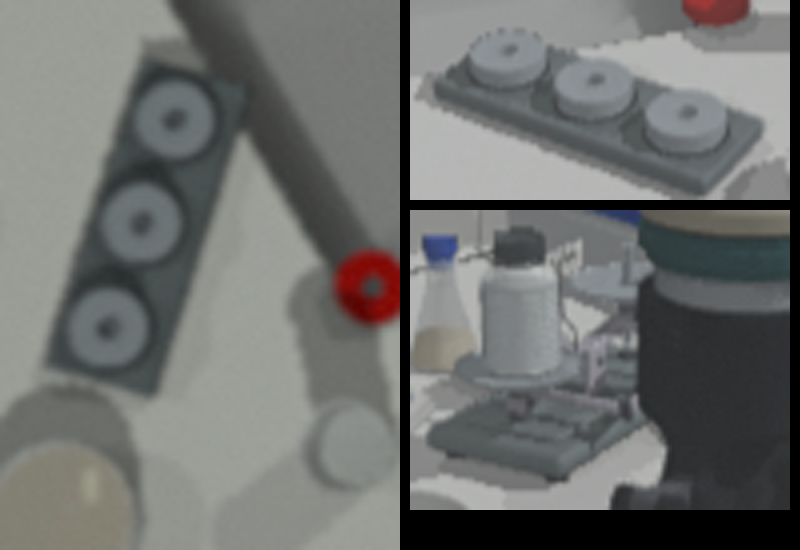

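Balance crop: stem-pan centre (636,292), jar-pan centre about (218,185), poise top about (455,460), dropper cap (587,528). Weights crop: bores at (176,119), (142,222), (107,327). I'll convert these to positions.

Run:
```python
from h import *
t=cams.get_image("top"); s=cams.get_image("side")
B=lambda u,v:(375+u/5.9-.4,150+v/5.9-.4); W=lambda u,v:(200+u/5-.4,170+v/5-.4); S=lambda u,v:(240+(u-410)/4-.4,250+v/4-.4)
for p,q in(((176,119),(510,49)),((142,222),(596,79)),((107,327),(688,112))):
    print("w",ray(t,W(*p),28)[:2],ray(s,S(*q),28)[:2])
P=ray(t,B(636,292),118); J=ray(t,B(218,185),90); C=ray(t,B(278,133),213)
print("pan",P,"jarpan",J,"cap",C,np.linalg.norm((P-J)[:2]),np.linalg.norm((P-C)[:2]))
E=[ray(t,B(*p),118)[:2] for p in((512,280),(760,300),(636,170),(630,413))]; print(E)
for z in(100,106):print("poise",ray(t,B(455,455),z),"drop",ray(t,B(587,528),76),"beaker",ray(t,W(352,445),70))
# auto bores / ring outlines, pan hough
g=cv2.cvtColor(t["color"],cv2.COLOR_RGB2GRAY)
print("tip pix if foot=P",[(np.array(q)-[375,150]+.4)*5.9 for q in proj(t,[P,P+[0,0,40]])])
x=read_state();print(proj(s,[P,P+[0,0,40]]), x["eef_pos"])
```

```text
w [509.53671247 370.46048545] [508.89036017 368.15572312]
w [446.81364941 390.52075042] [445.92962461 387.73270717]
w [383.94930829 410.83187943] [382.69614705 408.19311048]
pan [ 458.36691664 -342.19716598  118.        ] jarpan [ 520.99230823 -154.97154033   90.        ] cap [ 518.3947074  -151.23391977  213.        ] 197.4218188861413 200.1756655260848
[array([ 465.70005313, -284.07622913]), array([ 452.95700595, -400.39756904]), array([ 517.19139532, -347.6298633 ]), array([ 401.07775748, -334.08764925])]
poise [ 384.9042254 -256.8741666  100.       ] drop [ 349.56723497 -326.47421184   76.        ] beaker [310.01503558 258.45338066  70.        ]
poise [ 384.46666554 -254.74680017  106.        ] drop [ 349.56723497 -326.47421184   76.        ] beaker [310.01503558 258.45338066  70.        ]
tip pix if foot=P [array([636., 292.]), array([673.8540609 , 278.25175866])]
[[338.69345063 148.56652282]
 [338.78464068 138.80097334]] [237.24912817 604.95129965 230.9896131 ]
```

Request:
{"fn": "move_arm", "kwargs": {"targets": "1 0 0 0 0 0 -3.65; 1 -2.84 -2.02 0 0 0 0; 1 -2.84 -2.02 0 0 0 0; 1 -2.84 -2.02 0.5 0 0 0; 1 -2.84 -2.02 2 0 0 0"}}

```text
clock: 0.72
eef_pos: [322.7, 494.3, 208.8]
tool_rot: [3.135, 0.002, 2.832]
force: [0.8, 0.9, -0.4]
width: 85.4
gripper_force: 0.0
```

Request:
{"fn": "move_arm", "kwargs": {"targets": "1 -2.84 -2.02 2 0 0 0; 1 -2.84 -2.02 2 0 0 0; 1 -2.84 -2.02 2 0 0 0; 1 0 0 3.5 0 0 0; 1 0 0 3 0 0 0"}}

```text
clock: 1.13
eef_pos: [386.2, 407.2, 80.6]
tool_rot: [3.141, 0.002, 2.826]
force: [-1.1, 1.5, -1.2]
width: 85.6
gripper_force: 0.0
```

Run:
```python
from h import *
s=cams.get_image("side");t=cams.get_image("top")
r=read_state();print(r["eef_pos"],r["tool_rot"])
o=np.zeros((590,800,3),np.uint8); o[:300,:480]=crop(s,245,200,120,75,4); o[300:590,:480]=crop(s,285,130,120,72,4)[:290,:480] if 0 else cv2.resize(crop(s,290,120,100,60,4.8),(480,290))
cv2.imwrite("pics/c.png",o); np.savez("t1.npz",c=t["color"],s=s["color"])
```

```text
[381.45248133 406.68206884  77.36780468] [-3.13329773 -0.00370387  2.83035834]
```

View pics/c.png

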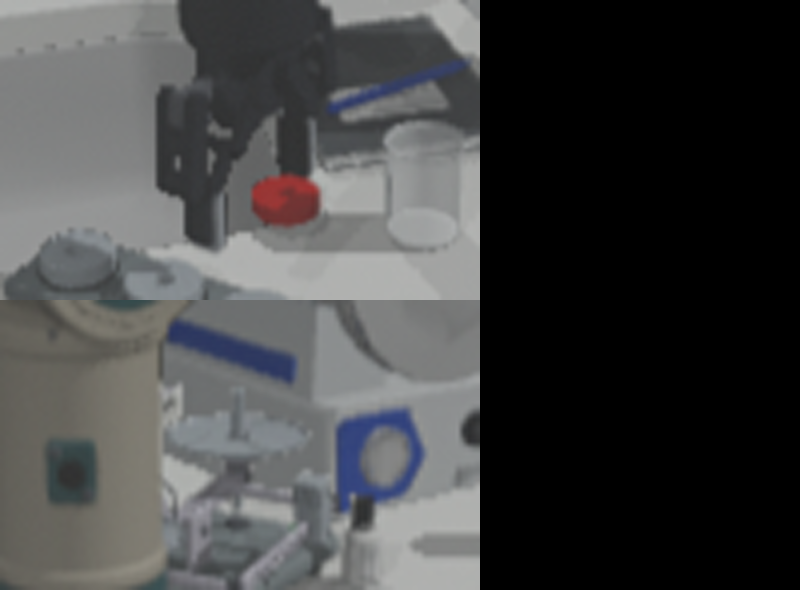

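Gripper is above ring c; the side crop shows the stem tip at (238,390) and foot at (238,438), which agrees with the top estimate. Next is the descent.

Request:
{"fn": "move_arm", "kwargs": {"targets": "1 0 0 2.5 0 0 0; 1 0 0 2 0 0 0; 1 0 0 0 0 0 0; 1 0 0 0 0 0 0"}}

```text
clock: 1.57
eef_pos: [383.3, 410.4, 37.1]
tool_rot: [-3.142, -0.0, 2.832]
force: [0.1, 1.1, 0.4]
width: 85.4
gripper_force: 0.0
```

Request:
{"fn": "move_arm", "kwargs": {"targets": "1 0 0 1.3 0 0 0; 1 0 0 1 0 0 0; 0 0 0 0 0 0 0; -1 0 0 0 0 0 0; -1 0 0 0 0 0 0"}}

```text
clock: 1.98
eef_pos: [383.8, 410.3, 14.2]
tool_rot: [3.14, 0.0, 2.832]
force: [-0.0, 0.2, -0.3]
width: 51.6
gripper_force: 0.0
```

Request:
{"fn": "move_arm", "kwargs": {"targets": "-1 0 0 0 0 0 0; -1 0 0 0 0 0 0; -1 0 0 0 0 0 0; -1 0 0 0 0 0 0"}}

```text
clock: 2.32
eef_pos: [384.0, 410.5, 14.8]
tool_rot: [3.14, 0.001, 2.831]
force: [0.3, -0.5, 5.1]
width: 44.8
gripper_force: 61.4
```

Request:
{"fn": "move_arm", "kwargs": {"targets": "-1 0 0 -1 0 0 0; -1 0 0 -2.5 0 0 0; -1 0 0 -3 0 0 0; -1 0 0 -3 0 0 0; -1 0 0 0 0 0 0"}}

```text
clock: 2.73
eef_pos: [386.0, 412.4, 114.3]
tool_rot: [3.133, 0.004, 2.831]
force: [0.4, 0.3, -1.4]
width: 45.4
gripper_force: 62.4
```

Run:
```python
from h import *
s=cams.get_image("side")
r=read_state();print(r["eef_pos"],r["width"],r["gripper_force"],r["force"])
q=proj(s,[r["eef_pos"]])[0]; print(q)
x,y=int(q[0])-40,int(q[1])-30
o=crop(s,x,y,80,60,9); print(x,y)
cv2.imwrite("pics/d.png",o)
```

```text
[385.17520444 411.56468674 112.09635112] 44.77889264712159 62.436061895568855 [ 1.02414373  0.90484155 -0.76150232]
[306.81589307 247.23360884]
266 217
```

View pics/d.png

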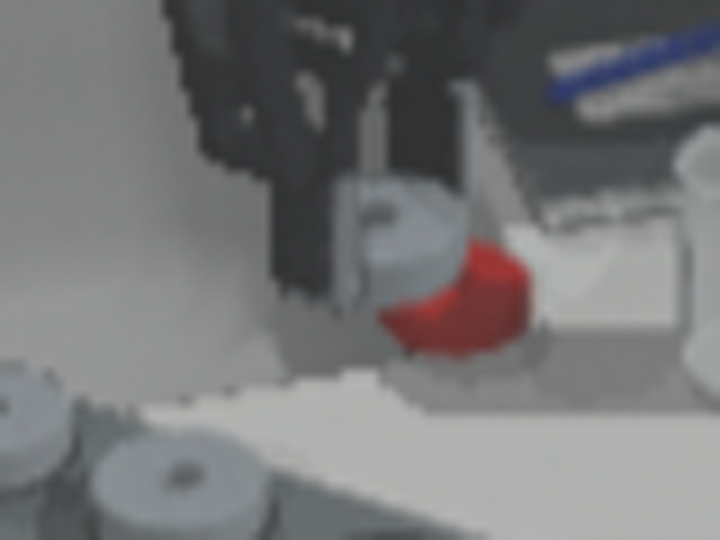

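The ring is held flat, bore centre at crop (378,213). I'll compare that with the TCP, refine the stem estimate the same way, and plan the transfer.

Run:
```python
from h import *
s=cams.get_image("side"); t=cams.get_image("top"); r=read_state(); print(r["eef_pos"],r["tool_rot"])
for z in(124,126,128): print(z,ray(s,(266+378/9-.45,217+213/9-.45),z))
# stem centre in side image: saturation profile rows 139..146
g=s["color"].astype(int).sum(2)/3
for v in range(136,152): print(v,g[v,330:350].astype(int))
for y in(-342,-340,-344): print(proj(s,[[458.4,y,158],[458.4,y,118],[454.4,y,118]]).round(2).tolist())
gt=t["color"].astype(int).sum(2)/3
print(proj(t,[[458.4,-342.2,158],[458.4,-342.2,118]]))
print(gt[190:210,474:496].astype(int))
```

```text
[383.30164153 409.57466156 108.82894861] [3.14137516e+00 7.32134862e-05 2.83146600e+00]
124 [386.10543875 400.73569207 124.        ]
126 [385.15131008 404.07391028 126.        ]
128 [384.19718141 407.41212849 128.        ]
136 [111 111 111 111 110 112 114 115 116 118 119 117 114 111 108 107 100  93
  89  75]
137 [111 110 110 111 110 111 110 111 113 115 118 116 119 119 118 114 111 109
 107 100]
138 [110 111 111 110 110 111 110 114 126 124 129 114 115 118 120 119 120 118
 114 112]
139 [110 111 109 111 111 111 111 111 118 113 123 111 111 112 115 115 118 120
 120 119]
140 [111 111 111 111 111 111 111 111 110 104 117 111 111 110 111 110 112 115
 116 118]
141 [111 111 111 110 111 110 110 110 111 103 118 111 111 110 110 111 111 111
 112 112]
142 [110 111 110 110 110 113 113 112 109 102 118 113 111 112 113 111 110 111
 111 111]
143 [112 112 112 112 117 140 135 131 106 102 121 130 130 130 132 113 109 111
 111 111]
144 [139 135 131 129 130 141 139 134 103 102 124 136 133 129 129 118 105 110
 112 116]
145 [142 140 138 137 136 137 136 134 105 103 124 135 129 127 127 129 125 126
 126 121]
146 [13
[... 1898 characters left out ...]
2 105 111 114 113 112 112 112
  112 112 111 111]
 [120 114 113 108 109 109 108 108 106 109 110 116 118 117 116 116 115 114
  114 115 112 112]
 [115 111 106 108 107 111 115 119 118 118 118 121 119 118 119 117 118 118
  117 115 115 114]
 [112 108 108 109 111 115 117 120 119 120 119 117 117 117 119 117 116 116
  118 118 116 117]
 [110 109 112 114 117 119 120 118 120 119 118 118 117 117 117 118 115 116
  115 116 117 116]
 [109 111 116 120 121 121 120 121 120 119 119 119 119 119 117 118 115 116
  116 117 115 115]
 [112 115 118 122 120 121 121 121 119 120 119 119 118 118 118 116 117 117
  116 116 114 116]
 [117 119 119 120 120 120 119 120 119 120 120 119 118 119 117 118 118 117
  117 115 115 115]]
```

Request:
{"fn": "move_arm", "kwargs": {"targets": "-1 0 0 -3 0 0 0; -1 0 0 -4 0 0 0; -1 0 0 -4 0 0 0; -1 0 0 -3 0 0 0; -1 -1.43 -3.3 0 0 0 0"}}

```text
clock: 3.3
eef_pos: [387.7, 383.8, 253.3]
tool_rot: [3.126, 0.002, 2.84]
force: [0.4, 3.0, -0.8]
width: 44.7
gripper_force: 62.4
```

Request:
{"fn": "move_arm", "kwargs": {"targets": "-1 -1.43 -3.3 0 0 0 0; -1 -1.43 -3.3 0 0 0 0; -1 -1.43 -3.3 0 0 0 0; -1 -1.43 -3.3 0 0 0 0; -1 -1.43 -3.3 0 0 0 0"}}

```text
clock: 3.72
eef_pos: [403.6, 192.8, 247.0]
tool_rot: [-3.139, -0.002, 2.832]
force: [0.7, 0.1, -2.2]
width: 44.6
gripper_force: 62.4
```

Request:
{"fn": "move_arm", "kwargs": {"targets": "-1 -1.43 -3.3 0 0 0 0; -1 -1.43 -3.3 0 0 0 0; -1 -1.43 -3.3 0 0 0 0; -1 -1.43 -3.3 0 0 0 0; -1 -1.43 -3.3 0 0 0 0"}}

```text
clock: 4.13
eef_pos: [421.2, 14.3, 247.2]
tool_rot: [-3.14, -0.003, 2.832]
force: [1.6, -0.3, -1.4]
width: 44.9
gripper_force: 62.4
```

Request:
{"fn": "move_arm", "kwargs": {"targets": "-1 -1.43 -3.3 0 0 0 0; -1 -1.43 -3.3 0 0 0 0; -1 -1.43 -3.3 0 0 0 0; -1 -1.43 -3.3 0 0 0 0; -1 -1.43 -3.3 0 0 0 0"}}

```text
clock: 4.55
eef_pos: [439.0, -164.2, 247.0]
tool_rot: [-3.142, -0.003, 2.831]
force: [1.1, 0.8, -1.0]
width: 45.1
gripper_force: 62.4
```

Request:
{"fn": "move_arm", "kwargs": {"targets": "-1 -1.43 -3.3 0 0 0 0; -1 -1.43 -3.3 0 0 0 0; -1 -1.43 -3.3 0 0 0 0; -1 -1.43 -3.3 0 0 0 0; -1 -1.43 -3.3 0 0 0 0"}}

```text
clock: 4.97
eef_pos: [456.9, -342.8, 246.5]
tool_rot: [3.14, -0.004, 2.831]
force: [0.6, 0.5, -1.6]
width: 45.1
gripper_force: 62.4
```

Request:
{"fn": "move_arm", "kwargs": {"targets": "-1 0 0 0 0 0 0; -1 0 0 0 0 0 0; -1 0 0 0 0 0 0"}}

```text
clock: 5.22
eef_pos: [457.1, -340.6, 246.6]
tool_rot: [3.14, -0.004, 2.831]
force: [0.2, 0.5, -2.2]
width: 45.3
gripper_force: 62.4
```

Request:
{"fn": "move_arm", "kwargs": {"targets": "-1 -0.1 -0.15 2.5 0 0 0; -1 0 0 2.5 0 0 0; -1 0 0 2.4 0 0 0; -1 0 0 0 0 0 0; -1 0 0 0 0 0 0"}}

```text
clock: 5.63
eef_pos: [457.9, -341.2, 173.3]
tool_rot: [3.14, -0.004, 2.833]
force: [-0.4, -0.7, -0.4]
width: 44.9
gripper_force: 62.4
```

Run:
```python
from h import *
s=cams.get_image("side"); t=cams.get_image("top"); r=read_state(); print(r["eef_pos"],r["tool_rot"])
o=np.zeros((600,800,3),np.uint8); o[:,:400]=crop(s,315,105,50,75,8)
o[:480,400:]=crop(t,455,165,50,60,8)
cv2.imwrite("pics/e.png",o)
```

```text
[ 459.44085432 -343.15859194  175.48590834] [-3.14139856e+00  1.59586318e-03  2.83267448e+00]
```

View pics/e.png

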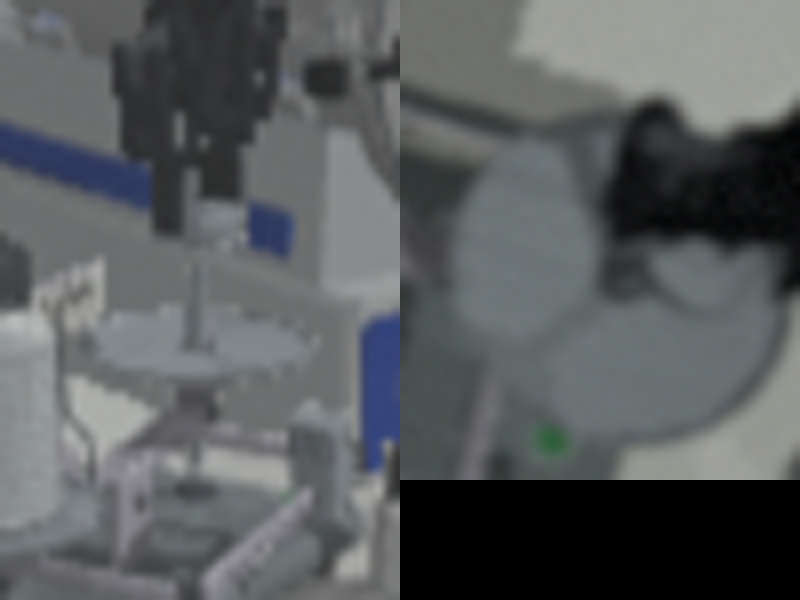

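```bash
cat >> h.py <<'E'
def circ(c,z,r=24,n=72):
    a=np.linspace(0,2*np.pi,n,endpoint=False); return np.c_[c[0]+r*np.cos(a),c[1]+r*np.sin(a),np.full(n,z)]
E
python3 - <<'E'
from h import *
R=[]
s=cams.get_image("side"); 
for i in range(6):
    t=cams.get_image("top"); R.append(read_state()["eef_pos"])
R=np.array(R); print(R.round(1)); m=R.mean(0)
g=s["color"].astype(int).sum(2)/3
for v in range(130,137): print(v,g[v,335:352].astype(int))
for c in((m[0],m[1]),(m[0]+3,m[1])):
  P=np.r_[circ(c,m[2]),circ(c,m[2]+14)]
  q=proj(s,P); print("side",q[:,0].min(),q[:,0].max(),q[:,1].min(),q[:,1].max())
  q=proj(t,P); print("top ",q[:,0].min(),q[:,0].max(),q[:,1].min(),q[:,1].max())
o=crop(t,455,165,50,60,10)
for z in(m[2],m[2]+14): cv2.polylines(o,[np.round((proj(t,circ(m,z))-[455,165]+.45)*10).astype(int)],True,(0,0,255),1)
p=crop(s,315,105,40,60,10)
for z in(m[2],m[2]+14): cv2.polylines(p,[np.round((proj(s,circ(m,z))-[315,105]+.45)*10).astype(int)],True,(0,0,255),1)
st=np.array([457.7,-342.5,118])
for d,o_,x0,y0 in((t,o,455,165),(s,p,315,105)):
    for P in(st,st+[0,0,40]): cv2.polylines(o_,[np.round((proj(d,circ(P,P[2],5.5))-[x0,y0]+.45)*10).astype(int)],True,(255,255,0),1)
w=np.zeros((600,800,3),np.uint8); w[:,:400]=p; w[:,400:]=o[:,100:]
cv2.imwrite("pics/f.png",w)
E
```

```text
[[ 459.5 -343.8  175.9]
 [ 459.4 -343.8  175.8]
 [ 459.2 -343.8  175.7]
 [ 459.  -343.8  175.4]
 [ 458.9 -343.8  175.2]
 [ 458.7 -343.7  175. ]]
130 [ 49  51  66 101  92 102 110 120 119 109  95  84  89  93  98 105 109]
131 [ 50  51  68 103 106 125 130 134 135 128  95  69  70  74  80  87 101]
132 [ 50  51  66 101  99 113 119 122 126 123  83  67  66  67  68  72  92]
133 [ 62  57  73  99  92 103 110 114 120 119  74  65  66  66  67  70  91]
134 [ 77  82  90  96  88 103 111 116 128 131  78  65  66  67  68  71  95]
135 [104 111 115 111 104 108 110 112 117 115  90  74  69  69  67  71  96]
136 [111 114 114 115 116 117 116 112 110 107 105 100  91  88  76  72  99]
side 332.63676472441733 344.865573231975 129.38453558449487 135.91834335617295
top  483.22704077184545 504.0791632870033 185.4346801101371 204.3922693648079
side 331.8934570397261 344.11253001955754 129.35086588309647 135.88092386402337
top  483.1218270810052 503.9626180699744 184.30685580667011 203.26341729787518
```

View pics/f.png

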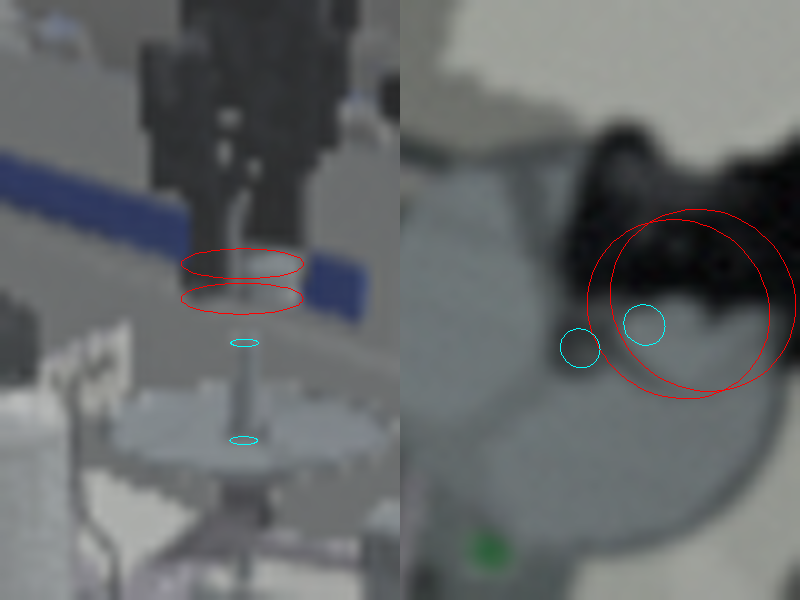

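Side view: the ring overlay (right edge 303) and the stem overlay (244) both match the picture. Top view: the foot overlay matches the dark blob at (580,348), and the ring's lower arc needs a numeric check.

Run:
```python
from h import *
T=[];S=[];R=[]
for i in range(2):
    t=cams.get_image("top"); s=cams.get_image("side"); R.append(read_state()["eef_pos"]); T.append(t["color"].astype(float).mean(2)); S.append(s["color"].astype(float).mean(2))
m=np.mean(R,0); print(np.array(R).round(2))
g=np.mean(T,0).astype(int); print("cols 482..506")
for v in range(194,208): print(v,g[v,482:507])
q=proj(t,circ(m,m[2])); q2=proj(t,circ(m,m[2]+14)); print(q[:,1].max(),q[q[:,1].argmax()],q2[:,1].max(),q2[q2[:,1].argmax()],q2[:,0].max())
g=np.mean(S,0).astype(int)
for v in(131,132,133,134): print(v,g[v,335:350])
q=proj(s,circ(m,m[2])); print(q.min(0),q.max(0))
```

```text
[[ 458.57 -343.58  174.57]
 [ 458.49 -343.55  174.39]]
cols 482..506
194 [37 28 33 38 38 35 30 29 33 39 41 39 29 21 14 15 16 17 17 14 16 15 15 14
 11]
195 [49 48 54 59 60 57 56 58 67 75 79 74 64 45 32 31 37 43 45 39 31 24 19 14
 15]
196 [ 55  60  66  69  71  77  82  88  94  98 101  99  91  70  54  58  70  77
  76  65  51  40  25  14  11]
197 [ 50  59  64  66  76  93 103 107 107 107 107 106  99  84  78  86  93  95
  89  76  60  43  25  12  10]
198 [ 50  54  58  60  74  97 110 113 110 108 108 108 103 100  99 102 100  98
  90  76  59  41  22   9   3]
199 [ 56  59  62  61  69  89 106 112 113 112 112 110 111 109 107 106 101  96
  93  79  60  36  15   5  10]
200 [ 62  68  69  69  69  80  94 106 112 113 112 113 113 111 109 103  99  98
  96  85  61  34  20  23  33]
201 [ 63  68  73  81  83  80  85  96 107 111 114 112 113 110 106 102 100 100
  98  84  61  46  49  64  76]
202 [ 76  80  86  97 100  92  86  88  96 104 111 112 112 107 103 100 101  99
  99  87  70  70  87 104 117]
203 [100 101 104 108 110 106  98  93  92  97 103 105 105 102 102 102 104 101
 101  94  83  89 114 132 141]
204 [111 111 112 112 112 110 108 104 100  97  98  99  99 100 101 104 106 106
 104  98  86  95 126 143 148]
205 [112 112 113 112 111 111 110 110 106 106 105 104 105 106 106 106 107 109
 106  97  84  97 128 147 148]
206 [112 111 111 112 111 111 111 111 109 110 108 109 109 109 109 108 109 109
 106  95  83 103 132 145 149]
207 [114 112 112 111 111 110 110 110 110 110 110 109 109 109 108 109 110 110
 105  89  88 115 138 147 147]
204.66650838685936 [492.99756287 204.66650839] 203.9028649468572 [495.47561967 203.90286495] 503.83122041562933
131 [ 49  54  62  96 105 121 130 134 132 130 108  72  69  74  79]
132 [ 49  51  62  96 103 117 120 122 124 125  99  68  65  67  67]
133 [ 60  56  66  95  99 107 108 113 119 121  95  69  66  66  67]
134 [ 85  82  84  97  91 103 107 113 120 124  84  66  66  67  67]
[332.76855206 133.10580699] [344.94161973 136.19413405]
```

Run:
```python
from h import *
from scipy.ndimage import map_coordinates, gaussian_filter
from scipy.optimize import minimize
z=np.load("t1.npz"); d=cams.get_image("top")
g=gaussian_filter(z["c"].astype(float).mean(2),.7)
def val(c,zz,r): q=proj(d,circ(c,zz,r,360)); return map_coordinates(g,[q[:,1],q[:,0]],order=1)
for zz in(116,118):
  for r in(58,59,60):
    f=lambda c:-np.mean(np.abs(val(c,zz,r-1.5)-val(c,zz,r+1.5)))
    b=min((minimize(f,[458+i,-342+j],method="Nelder-Mead") for i in(-3,0,3) for j in(-3,0,3)),key=lambda o:o.fun); print(zz,r,b.x.round(2),round(b.fun,2))
# symmetric fit of rings as reference for frame bias: lifted ring c initial
for zz in(28,):
  for c0 in((509,370),(446.5,390),(383.9,410)):
    f=lambda c:-np.mean(np.abs(val(c,zz,22.5)-val(c,zz,25.5)))
    b=minimize(f,c0,method="Nelder-Mead"); print("ring",b.x.round(2),round(b.fun,2))
```

```text
116 58 [ 457.64 -344.82] -12.98
116 59 [ 458. -344.] -14.08
116 60 [ 458.33 -343.49] -14.44
118 58 [ 457.43 -343.82] -13.15
118 59 [ 457.71 -343.04] -14.2
118 60 [ 458.08 -342.53] -14.44
ring [509.72 370.95] -11.85
ring [446.2 391. ] -14.87
ring [378.91 421.11] -12.03
```

Request:
{"fn": "move_arm", "kwargs": {"targets": "-1 0 0 0 0 0 0; -1 0 0 0 0 0 0; -1 0 0 0 0 0 0"}}

```text
clock: 6.58
eef_pos: [458.4, -343.5, 174.2]
tool_rot: [3.142, -0.0, 2.831]
force: [0.8, -0.4, -1.8]
width: 45.0
gripper_force: 62.4
```

Request:
{"fn": "move_arm", "kwargs": {"targets": "-1 0 0 0.6 0 0 0; -1 0 0 0 0 0 0; -1 0 0 0 0 0 0"}}

```text
clock: 6.83
eef_pos: [458.1, -343.2, 167.7]
tool_rot: [3.141, -0.001, 2.831]
force: [-1.0, -0.6, -0.8]
width: 44.9
gripper_force: 62.4
```

Request:
{"fn": "move_arm", "kwargs": {"targets": "-1 0 0.06 0.5 0 0 0; -1 0 0 0.4 0 0 0; -1 0 0 0.4 0 0 0; -1 0 0 0.4 0 0 0; -1 0 0 0 0 0 0"}}

```text
clock: 7.25
eef_pos: [458.1, -342.6, 150.2]
tool_rot: [3.141, -0.002, 2.832]
force: [-0.6, 1.0, -1.2]
width: 44.9
gripper_force: 62.5
```

```bash
cat >> h.py <<'E'
def tilt(s,c=(458.2,-342.6)):
    """pan height from side image: rim fit, free z"""
    from scipy.ndimage import map_coordinates, gaussian_filter
    g=gaussian_filter(s["color"].astype(float).mean(2),.6); best=[]
    for z in np.arange(84,126,.5):
        v=[map_coordinates(g,[q[:,1],q[:,0]],order=1) for q in (proj(s,circ(c,z,r,360)) for r in(57.5,61.5))]
        best.append((np.mean(np.abs(v[0]-v[1])),z))
    best.sort(reverse=True); return best[:3]
E
python3 - <<'E'
from h import *
s=cams.get_image("side"); r=read_state(); print(r["eef_pos"],r["force"],tilt(s))
z=np.load("t1.npz"); print(tilt(dict(s,color=z["s"])))
for im in(z["s"],s["color"]): print(im[139:166,352].mean(1).astype(int),im[139:166,330].mean(1).astype(int))
E
```

```text
[ 458.21040012 -342.5046233   150.64075315] [-1.38771753  1.46976114 -0.05567211] [(np.float64(4.36922705656071), np.float64(94.0)), (np.float64(4.345842440772822), np.float64(93.5)), (np.float64(4.331285327989183), np.float64(94.5))]
[(np.float64(5.472790665820776), np.float64(86.5)), (np.float64(5.457440948756547), np.float64(86.0)), (np.float64(5.387657591862292), np.float64(87.0))]
[111 119 117 112 110 112 120 112 123 134 127 125 116 112 111 111 120 137
 129 100  89  90  87  92  94  94  99] [110 110 111 110 112 139 142 137 137 137 135 134 109 103 114 155 173 174
 174 175 169 131 118 133 136 144 139]
[110 118 117 111 110 109 109 111 111 124 132 132 118 112 109 109 110 116
 125 110  91  86  82  83  91  96  97] [109 110 109 109 109 110 118 132 130 111  99  98 119 111 110 153 170 172
 171 172 171 147 111 124 134 143 137]
```

Run:
```python
from h import *
s=cams.get_image("side");t=cams.get_image("top"); z=np.load("t1.npz")
w=np.zeros((600,800,3),np.uint8)
w[:300,:400]=crop(dict(color=z["s"]),315,125,50,37,8)[:296].copy() if 0 else cv2.resize(z["s"][125:162,315:365,::-1],(400,300),interpolation=cv2.INTER_CUBIC)
w[300:,:400]=cv2.resize(s["color"][125:162,315:365,::-1],(400,300),interpolation=cv2.INTER_CUBIC)
w[:,400:]=crop(t,465,170,40,60,10)
cv2.imwrite("pics/g.png",w)
```

```text
(no output)
```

View pics/g.png

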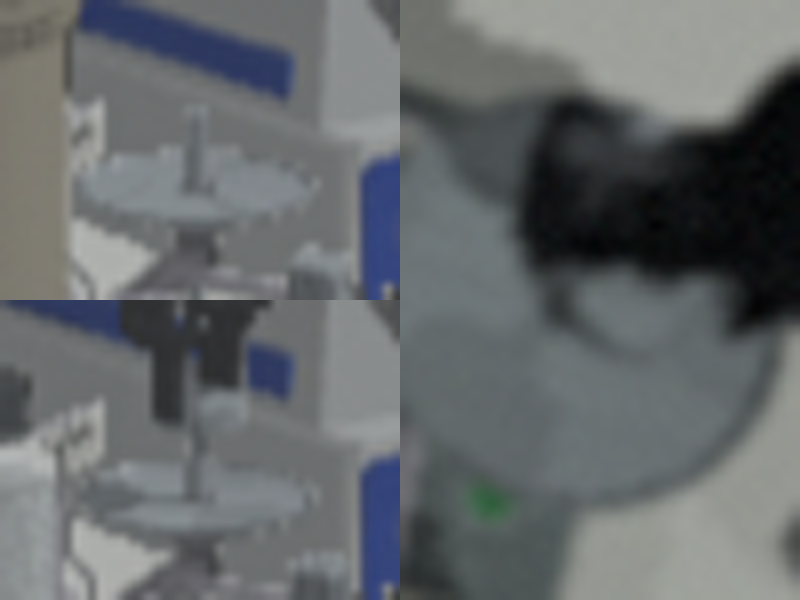

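Compared with the before crop (upper left), the pan now sits about 10 crop px lower, so the ring is resting on the stem tip. I'll fit the ring in the top image to find which way it is off.

```bash
cat >> h.py <<'E'
def shift(s):
    "vertical px shift vs start of pan right part and poise (side)"
    z=np.load("t1.npz")["s"]; out=[]
    for x0,x1,y0,y1 in((346,354,141,152),(350,357,150,160)):
        up=lambda im:cv2.resize(im.astype(np.float32).mean(2),None,fx=8,fy=8,interpolation=cv2.INTER_CUBIC)
        T=up(z[y0:y1,x0:x1]); I=up(s["color"][y0-5:y1+9,x0:x1]); m=cv2.matchTemplate(I,T,cv2.TM_CCOEFF_NORMED); k=m[:,0].argmax(); out.append((round(k/8-5,2),round(float(m[k,0]),2)))
    return out
E
python3 - <<'E'
from h import *
from scipy.ndimage import map_coordinates
t=cams.get_image("top"); s=cams.get_image("side"); m=read_state()["eef_pos"]; print(m.round(2), shift(s))
g=t["color"].astype(float).mean(2)
def val(c,z,r):
    q=proj(t,circ(c,z,r,180)); return map_coordinates(g,[q[:,1],q[:,0]],order=1),q
res=[]
for dx in np.arange(-5,5.1,.5):
  for dy in np.arange(-5,5.1,.5):
    c=m[:2]+[dx,dy]; a,q=val(c,m[2]+14,22.5); b,_=val(c,m[2]+14,25.5)
    k=(q[:,1]>198.5)&(q[:,0]<494)&(q[:,1]<210)
    res.append(((a-b)[k].mean(),dx,dy,k.sum()))
res.sort(reverse=True); print(res[:6])
print("cols 478.."); 
for v in range(194,210): print(v,g[v,478:502].astype(int))
_,q=val(m,m[2]+14,24); print(q[q[:,1]>197][::4].round(1).tolist())
E
```

```text
[ 458.3  -342.36  151.23] [(np.float64(0.88), 0.92), (np.float64(0.5), 0.84)]
[(np.float64(9.642566126398181), np.float64(3.0), np.float64(1.5), np.int64(48)), (np.float64(9.624501761459182), np.float64(3.0), np.float64(1.0), np.int64(47)), (np.float64(9.611672635852003), np.float64(3.5), np.float64(2.0), np.int64(48)), (np.float64(9.585568057207018), np.float64(3.5), np.float64(1.5), np.int64(47)), (np.float64(9.573107120042723), np.float64(2.5), np.float64(1.0), np.int64(47)), (np.float64(9.553673904628226), np.float64(2.0), np.float64(0.5), np.int64(47))]
cols 478..
194 [26 14 16 11 11  9 13  9 12 11 12 10  7 12 13 13  7 13 13  7 12 12 11 11]
195 [37 21 20 26 21 18 19 14 19 21 14 12 14 12  8 13  9 13 14 14 11 14 15 10]
196 [50 35 42 46 45 44 39 44 50 51 41 28 18 17 16 21 20 24 21 22 14 15 12 13]
197 [71 57 58 62 65 69 73 76 85 83 70 53 41 35 38 47 57 55 46 37 26 19 16 11]
198 [ 85  72  67  68  75  90  97  99 103 102  92  80  72  66  69  82  88  86
  71  55  40  24  15   9]
199 [ 95  76  62  65  83 103 109 109 107 108 103  97  94  90  94 101 101  95
  78  59  45  26  10  10]
200 [ 
[... 676 characters left out ...]
 103 105 104
 102 104 104 103  98  86]
207 [104 109 113 113 114 113 112 111 111 111 109 108 109 109 106 105 104 102
 103 103 103 102  94  86]
208 [105 110 114 114 114 113 113 113 111 112 110 113 111 109 109 108 105 103
 104 101 102  97  86  83]
209 [103 108 113 114 114 113 114 112 112 113 113 112 111 110 109 109 107 107
 104 105 102  92  80  90]
[[481.2, 197.2], [481.5, 198.4], [481.9, 199.6], [482.5, 200.7], [483.3, 201.8], [484.2, 202.7], [485.2, 203.5], [486.3, 204.2], [487.5, 204.7], [488.7, 205.1], [490.0, 205.2], [491.3, 205.2], [492.5, 205.1], [493.7, 204.7], [494.8, 204.2], [495.9, 203.6], [496.8, 202.8], [497.6, 201.9], [498.2, 200.9], [498.7, 199.7], [499.0, 198.6], [499.1, 197.3]]
```

Request:
{"fn": "move_arm", "kwargs": {"targets": "-1 0.1 -0.03 0 0 0 0; -1 0 0 0 0 0 0; -1 0 0 0 0 0 0"}}

```text
clock: 7.75
eef_pos: [457.8, -342.5, 151.4]
tool_rot: [3.141, 0.0, 2.832]
force: [-0.3, 2.7, -0.9]
width: 44.8
gripper_force: 62.5
```

```bash
cat > q.py <<'E'
from h import *
s=cams.get_image("side"); r=read_state(); print(round(r["clock"],1),r["eef_pos"].round(2),r["force"].round(1),shift(s))
E
python3 q.py
```

```text
7.8 [ 457.77 -342.49  151.35] [-0.5  3.2 -1.4] [(np.float64(0.62), 0.9), (np.float64(0.5), 0.86)]
```

Request:
{"fn": "move_arm", "kwargs": {"targets": "-1 0.03 0.1 0 0 0 0; -1 0 0 0 0 0 0; -1 0 0 0 0 0 0"}}

```text
clock: 8.05
eef_pos: [457.8, -342.0, 151.4]
tool_rot: [-3.141, 0.0, 2.832]
force: [0.2, 0.7, -1.2]
width: 45.0
gripper_force: 62.5
```

```bash
python3 q.py
```

```text
8.1 [ 457.79 -342.06  151.39] [ 0.1  1.5 -1.2] [(np.float64(-0.25), 0.87), (np.float64(0.38), 0.85)]
```

Request:
{"fn": "move_arm", "kwargs": {"targets": "-1 0.01 0.03 0.4 0 0 0; -1 0 0 0.4 0 0 0; -1 0 0 0 0 0 0; -1 0 0 0 0 0 0"}}

```text
clock: 8.43
eef_pos: [457.5, -341.6, 142.8]
tool_rot: [-3.142, -0.001, 2.831]
force: [0.1, 0.5, -3.1]
width: 44.9
gripper_force: 62.4
```

```bash
python3 q.py
```

```text
8.5 [ 457.56 -341.7   142.98] [-0.4  0.4 -1.4] [(np.float64(-0.12), 0.93), (np.float64(-0.12), 0.98)]
```

The ring is over the stem and the pan is back up. Lowering further, then releasing.

Request:
{"fn": "move_arm", "kwargs": {"targets": "-1 0 0 0.5 0 0 0; -1 0 0 0.5 0 0 0; -1 0 0 0.5 0 0 0; -1 0 0 0.5 0 0 0; -1 0 0 0 0 0 0"}}

```text
clock: 8.9
eef_pos: [457.1, -341.3, 122.0]
tool_rot: [3.141, -0.002, 2.831]
force: [-0.1, -0.7, -1.1]
width: 44.9
gripper_force: 62.4
```

```bash
python3 q.py
```

```text
8.9 [ 457.21 -341.54  122.5 ] [ 0.5  0.6 -1.9] [(np.float64(-0.12), 0.92), (np.float64(-0.12), 0.98)]
```

Request:
{"fn": "move_arm", "kwargs": {"targets": "0.7 0 0 0 0 0 0; 0.7 0 0 0 0 0 0; 0.7 0 0 0 0 0 0; 0.7 0 0 0 0 0 0; 0.7 0 0 -1 0 0 0"}}

```text
clock: 9.37
eef_pos: [456.7, -340.9, 132.4]
tool_rot: [3.141, -0.003, 2.831]
force: [-0.7, 0.5, -0.2]
width: 72.7
gripper_force: 0.0
```

Request:
{"fn": "move_arm", "kwargs": {"targets": "0.7 0 0 -3 0 0 0; 0.7 0 0 -3 0 0 0; 0.7 0 0 -3 0 0 0; 0.7 0 0 -2 0 0 0; 0.7 0 0 0 0 0 0"}}

```text
clock: 9.78
eef_pos: [460.0, -343.6, 249.0]
tool_rot: [-3.139, 0.01, 2.831]
force: [1.2, 0.5, 0.2]
width: 72.8
gripper_force: 0.0
```

```bash
python3 q.py
python3 - <<'E'
from h import *
s=cams.get_image("side"); g=s["color"].astype(float).mean(2).astype(int)
for v in range(134,158): print(v,g[v,326:356])
E
```

```text
9.8 [ 458.95 -342.68  246.58] [-0.1  0.6 -0.5] [(np.float64(6.0), 0.88), (np.float64(2.0), 0.57)]
134 [110 110 110 110 111 113 114 114 116 116 113 111 107 107 102  92  89  76
  70  70  67  67  67  67  72  94 109 110 112 127]
135 [109 109 110 110 110 110 111 112 113 115 118 118 115 113 111 108 107 100
  91  89  76  69  69  68  70  96 110 109 111 126]
136 [110 113 109 109 110 110 110 109 110 111 114 115 115 117 118 116 112 109
 107 106 100  91  88  76  74 100 109 109 112 128]
137 [120 141 112 108 110 110 110 110 110 110 110 110 111 113 114 115 117 118
 117 112 111 107 106  99  92 106 110 109 112 131]
138 [155 163 116 109 110 110 110 110 110 110 110 109 110 110 110 111 113 116
 119 118 118 116 112 111 106 110 110 109 113 132]
139 [158 162 115 109 109 110 110 110 110 110 110 109 109 110 110 110 110 111
 113 114 116 119 119 118 117 113 110 109 113 133]
140 [138 157 116 109 110 110 110 110 109 110 110 110 110 110 109 110 110 110
 110 109 111 114 115 117 119 119 118 116 115 135]
141 [131 157 116 110 110 109 110 111 110 109 110 110 110 110 110 110 110 109
 110 110 109 109 111 112 115 115 116
[... 1345 characters left out ...]
130 130 131 133
 128 128 132 132 129 124 125 122 113 120 112 111]
153 [137 137 132 130 112 109 111 102  86  88  94 109 110 112 116 117 120 124
 123 124 129 134 133 133 133 131 125 118 111 110]
154 [114 114 111 109  98  94  95  92  86  85  88  97  99 102 105 109 114 118
 122 122 126 133 134 134 134 134 132 116 111 111]
155 [112 118 121 121 118  98  96  96  92  88  90  96  98 103 106 105 109 117
 124 123 126 135 136 135 135 134 131 117 111 111]
156 [111 112 121 127 128 122 120 122 121 120 123 118 119 120 121 120 121 122
 125 126 131 135 135 135 133 123 111 112 110 110]
157 [120 132 116 114 113 120 123 128 129 129 132 133 133 133 134 134 132 125
 124 126 127 125 122 118 118 113 106 110 113 113]
```

The pan has sunk fully with the ring flat: stem tip at row 144, ring top at row 150. One ring is enough, so next I'll locate the poise, using my last picture.

Run:
```python
from h import *
s=cams.get_image("side");t=cams.get_image("top"); z=np.load("t1.npz")
yaw=np.arctan2(.954,.30)-np.pi/2; X=np.array([np.cos(yaw),np.sin(yaw)]);Y=np.array([-X[1],X[0]])
C=np.array([457.3,-341.6])+99*Y; print("C",C,np.degrees(yaw))
def box(d,yl,zm,o,x0,y0,k,col):
    P=[]
    for a,b in((-12,-11),(12,-11),(12,11),(-12,11)):
        p=C+X*(-100+a)+Y*(yl+b); P+= [[*p,zm+11],[*p,zm-41]]
    q=np.round((proj(d,P)-[x0,y0]+.5)*k).astype(int)
    cv2.polylines(o,[q[0::2]],True,col,1); cv2.polylines(o,[q[1::2]],True,col,1)
w=np.zeros((600,800,3),np.uint8)
for (im,d,x0,y0,sgn,px,py) in((z["s"],s,335,140,1,0,0),(s["color"],s,335,140,-1,400,0),(z["c"],t,430,210,1,0,300),(t["color"],t,430,210,-1,400,300)):
    o=cv2.resize(im[y0:y0+30,x0:x0+40,::-1],None,fx=10,fy=10,interpolation=cv2.INTER_CUBIC)
    box(d,-40,98+5.6*sgn,o,x0,y0,10,(0,0,255))
    w[py:py+300,px:px+400]=o
cv2.imwrite("pics/h.png",w)
```

```text
C [ 486.99827755 -247.15947739] -17.45655813366688
```

View pics/h.png

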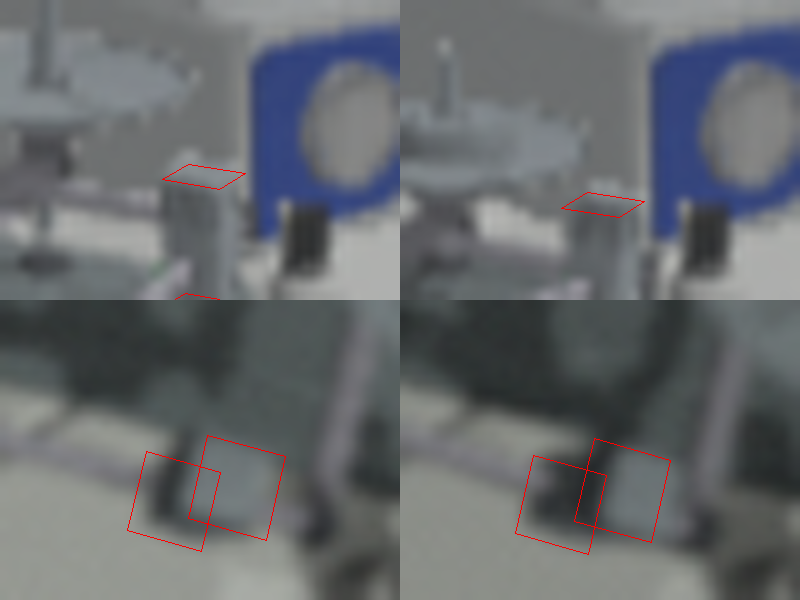

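Poise top in the side view is at (200,165) before and (608,190) now, about 5 mm above the model. So poise_mid is about 103 mm up when level, and yl ≈ -41 (travel ≈ 91 mm). I'll bring shut fingers down beside it on the weights' side.

Request:
{"fn": "move_arm", "kwargs": {"targets": "-1 2.54 0.59 0 0 0 0; -1 2.54 0.59 0 0 0 0; -1 2.54 0.59 0 0 0 0; -1 2.54 0.59 0 0 0 0; -1 0 0 3 0 0 0"}}

```text
clock: 10.4
eef_pos: [365.3, -287.0, 215.7]
tool_rot: [-3.141, 0.002, 2.83]
force: [1.4, 0.3, -1.0]
width: 12.0
gripper_force: 0.0
```

Request:
{"fn": "move_arm", "kwargs": {"targets": "-1 0 0 3 0 0 0; -1 0 0 3 0 0 0; -1 0 0 2.5 0 0 0; -1 0 0 0 0 0 0; -1 0 0 0 0 0 0"}}

```text
clock: 10.82
eef_pos: [366.7, -287.2, 127.0]
tool_rot: [3.14, -0.005, 2.831]
force: [0.6, 0.2, 0.5]
width: -0.2
gripper_force: 0.0
```

```bash
cat > l.py <<'E'
from h import *
X=np.array([.954,-.30]);Y=np.array([.30,.954]);C=np.array([487,-247.2])
def loc(p): return (X@(p[:2]-C)).round(1),(Y@(p[:2]-C)).round(1),round(p[2],1)
if __name__=="__main__":
    s=cams.get_image("side"); r=read_state(); print(round(r["clock"],2),loc(r["eef_pos"]),r["force"].round(1),r["width"].round(1),shift(s))
E
python3 l.py
```

```text
Traceback (most recent call last):
  File "l.py", line 5, in <module>
    s=cams.get_image("side"); r=read_state(); print(round(r["clock"],2),loc(r["eef_pos"]),r["force"].round(1),r["width"].round(1),shift(s))
                                                                                                              ^^^^^^^^^^^^^^^^
AttributeError: 'float' object has no attribute 'round'
```

Request:
{"fn": "move_arm", "kwargs": {"targets": "-1 -0.2 0 1.5 0 0 0; -1 0 0 1.5 0 0 0; -1 0 0 0.4 0 0 0; -1 0 0 0 0 0 0; -1 0 0 0 0 0 0"}}

```text
clock: 11.28
eef_pos: [370.5, -289.1, 95.3]
tool_rot: [-3.141, 0.001, 2.831]
force: [-0.3, 0.3, 0.2]
width: -0.0
gripper_force: 0.0
```

```bash
sed -i 's/r\["width"\].round(1),//' l.py; python3 l.py; python3 l.py
```

```text
11.33 (np.float64(-98.5), np.float64(-75.0), np.float64(95.4)) [-0.2  0.2  0.2] [(np.float64(6.88), 0.8), (np.float64(2.25), 0.45)]
11.38 (np.float64(-98.4), np.float64(-75.0), np.float64(95.4)) [ 0.3  0.2 -0.2] [(np.float64(6.88), 0.8), (np.float64(2.38), 0.44)]
```

Request:
{"fn": "move_arm", "kwargs": {"targets": "-1 0 0.15 0.25 0 0 0; -1 0 0.15 0 0 0 0; -1 0 0.15 0 0 0 0; -1 0 0.15 0 0 0 0; -1 0 0.15 0 0 0 0"}}

```text
clock: 11.8
eef_pos: [372.2, -282.2, 92.0]
tool_rot: [-3.141, 0.001, 2.831]
force: [-1.6, -2.3, 2.0]
width: 0.5
gripper_force: 1.5
```

Request:
{"fn": "move_arm", "kwargs": {"targets": "-1 0 0.15 0 0 0 0; -1 0 0.15 0 0 0 0; -1 0 0.15 0 0 0 0; -1 0 0.15 0 0 0 0; -1 0 0.15 0 0 0 0"}}

```text
clock: 12.22
eef_pos: [374.9, -274.7, 92.0]
tool_rot: [-3.141, 0.001, 2.831]
force: [-0.8, -1.2, 4.5]
width: -0.5
gripper_force: 2.3
```

```bash
python3 l.py
```

```text
12.27 (np.float64(-98.7), np.float64(-59.3), np.float64(91.9)) [-1.3 -2.6  4.7] [(np.float64(6.62), 0.58), (np.float64(3.25), 0.37)]
```

Request:
{"fn": "move_arm", "kwargs": {"targets": "-1 0 0 -0.2 0 0 0; -1 0 0 -0.2 0 0 0; -1 0 0 0 0 0 0"}}

```text
clock: 12.52
eef_pos: [374.5, -273.5, 95.8]
tool_rot: [3.14, -0.001, 2.832]
force: [-0.6, 0.8, -0.1]
width: -0.4
gripper_force: 0.0
```

```bash
python3 l.py;python3 l.py
```

```text
12.57 (np.float64(-99.4), np.float64(-58.9), np.float64(95.7)) [ 0.2 -0.9  0.3] [(np.float64(5.75), 0.61), (np.float64(3.0), 0.44)]
12.62 (np.float64(-99.4), np.float64(-59.1), np.float64(95.6)) [1.1 0.3 0.1] [(np.float64(5.5), 0.55), (np.float64(3.0), 0.43)]
```

Request:
{"fn": "move_arm", "kwargs": {"targets": "-1 0 0.15 -0.1 0 0 0; -1 0 0.15 0 0 0 0; -1 0 0.15 0 0 0 0"}}

```text
clock: 12.87
eef_pos: [375.7, -270.4, 96.9]
tool_rot: [-3.141, -0.0, 2.831]
force: [-1.9, -2.2, 1.3]
width: -0.2
gripper_force: 1.4
```

Request:
{"fn": "move_arm", "kwargs": {"targets": "-1 0 0.15 0 0 0 0; -1 0 0.15 0 0 0 0; -1 0 0.15 0 0 0 0; -1 0 0.15 0 0 0 0"}}

```text
clock: 13.2
eef_pos: [377.7, -264.4, 96.8]
tool_rot: [-3.141, 0.0, 2.831]
force: [-1.1, -2.2, 3.4]
width: -0.0
gripper_force: 1.7
```

```bash
python3 l.py
python3 - <<'E'
from h import *
t=cams.get_image("top"); s=cams.get_image("side")
np.savez("t2.npz",c=t["color"],s=s["color"]); z=np.load("t1.npz")
g=s["color"].astype(float).mean(2).astype(int)
for v in range(152,178,2): print(v,g[v,334:366])
E
```

```text
13.25 (np.float64(-99.0), np.float64(-48.8), np.float64(96.9)) [-0.9 -2.1  2.6] [(np.float64(4.62), 0.68), (np.float64(3.75), 0.4)]
152 [ 84  91 103 108 110 111 109 114 118 122 123 124 126 133 133 133 133 131
 124  91  54  50  51  62  94 103  79  81  82  81  83  99]
154 [ 92  87  90  96  99 101 106 107 103 107 115 122 125 134 135 135 135 134
 130  90  54  52  53  71 100  92  78  82  83  81  85  97]
156 [108 116 135 133 134 133 133 133 133 125 123 126 134 130 124 120 113 122
 114 104  59  52  52  70 103  87  79  81  82  81  81  85]
158 [136 135  99  88  88  89  90  90  95 105 104 101 105 109 116 110 112 112
 111  98  65  55  57  69 101  89  78  81  81  81  81  82]
160 [170 148 116  91  80  80  79  79 121 160 160 155 122 114 115 135 118 113
 117 119 126 133 118  99 128 127  85  81  94 126  82  72]
162 [ 90  89  88  90  95 102  99  89 100 150 163 164 166 167 149 106  82  87
  90  83 100 123 105 121 124 135  89  80  86  89  55  51]
164 [ 83  89  89  86  81  94 100  98 104 107 111 111 115 121 121  99  89  91
  86  88  92 123 104 107  97  98  87 126 132  92  53  52]
166 [ 87  82  83  66  63  70  80  78  95 105  99  99 103 101 103  98  96  97
  98  98 109 124 127 142 133  92  95 157 160  84  58  74]
168 [ 72  78 100 100  94  96 102 104 104 104 102 102 102 100 102 102  99  97
  97 100 113 125 130 132 127  92 110 137 114 129 138 144]
170 [ 94  91  91  90  80  87  89  88  87  90 105 108 122 142 145 140 126 117
  97 101 117 112 110  90 111 111 125 133 103 119 125 128]
172 [103 100 100 100  98  99 102 122 135 135 137 140 133 122 130 120 112 110
 100 102 118 103  90  73  78 106 134 116 101 119 121 116]
174 [121 118 118  88  66  69  96 137 131 116 127 107  99  79  77  79  85 107
 109 103  99  74  77 115 152 161 162 119 104 119 121 122]
176 [ 81  87  87  74  66  71 101 120 101  86  78  75  81  93 104 111 107 103
 100  91  76  67  99 149 156 156 151 114 106 120 123 125]
```

Request:
{"fn": "move_arm", "kwargs": {"targets": "-1 0 -0.3 0 0 0 0; -1 0 -0.5 0 0 0 0; -1 0 0 0 0 0 0; -1 0 0 0 0 0 0; -1 0 0 0 0 0 0"}}

```text
clock: 13.77
eef_pos: [375.3, -271.9, 96.7]
tool_rot: [3.141, -0.0, 2.831]
force: [0.4, 0.1, -0.6]
width: -0.1
gripper_force: 0.0
```

Request:
{"fn": "move_arm", "kwargs": {"targets": "-1 0 0 0 0 0 0; -1 0 0 0 0 0 0; -1 0 0 0 0 0 0; -1 0 0 0 0 0 0; -1 0 0 0 0 0 0"}}

```text
clock: 14.18
eef_pos: [375.3, -271.9, 96.8]
tool_rot: [3.142, -0.0, 2.832]
force: [0.1, 0.4, 0.2]
width: 0.0
gripper_force: 0.0
```

```bash
python3 l.py
python3 - <<'E'
from h import *
s=cams.get_image("side"); z=np.load("t1.npz")["s"].astype(float).mean(2).astype(int)
g=s["color"].astype(float).mean(2).astype(int)
print("start");
for v in range(140,152): print(v,z[v,322:356])
print("now")
for v in range(138,160): print(v,g[v,322:356])
E
```

```text
14.23 (np.float64(-99.1), np.float64(-57.1), np.float64(96.8)) [0.3 0.7 0.7] [(np.float64(3.0), 0.64), (np.float64(3.12), 0.5)]
start
140 [123 134 149 123 140 159 116 110 110 111 111 110 110 110 110 110 110 103
 117 112 110 111 111 111 112 115 116 118 120 120 119 117 116 137]
141 [123 132 118 106 132 157 115 109 111 110 110 110 110 111 109 110 109 103
 118 111 110 111 110 110 110 111 111 112 116 118 117 120 121 130]
142 [123 130 110 137 147 159 116 109 110 110 110 110 111 114 113 113 110 103
 117 113 112 112 113 110 111 111 111 111 112 112 112 115 118 122]
143 [123 134 139 151 154 157 115 113 112 112 112 111 118 140 135 131 105 103
 121 130 129 130 131 113 110 110 110 112 111 110 110 111 112 114]
144 [122 137 152 152 157 135 120 146 139 135 132 129 130 141 138 134 103 102
 123 136 133 130 129 117 106 110 112 116 111 111 112 111 110 111]
145 [123 138 154 137 156 136 135 149 142 140 138 136 136 137 136 133 104 103
 124 134 129 127 127 129 125 126 126 121 107 112 120 112 111 111]
146 [124 140 136 139 148 139 138 139 137 137 138 136 136 137 137 134 104 103
 123 130 131 133 133 134 133 13
[... 3199 characters left out ...]
27 172 172 165 157 152 136 119 107 105  99  96  92  94  96 102
 103 100  92  94 100 102 113 122 112 105 111 110 109 111 108  59]
156 [121 156 118 167 173 172 172 170 165 160 156 157 153 133 106  88  89  93
  92  89  88 101 103 104 110 116 111 109 110 110 110 111 108  58]
157 [124 165 130 138 168 172 172 172 172 172 172 173 172 164 152 100  79  80
  79  80 101 110 111 110 110 110 110 110 110 113 111 113 108  59]
158 [124 171 160 135 138 170 172 171 172 172 173 173 170 146 144  97  78  78
  77  74  98 110 110 109 109 110 110 112 116 139 130 135 126  78]
159 [125 175 172 159 128 170 172 172 172 172 172 169 147 108 109  93  87  89
  85  68  83 115 116 114 110 110 114 128 122 136 137 140 137 125]
```

The stem tip is now at row 141, midway between the two stops (138 and 144), so the beam floats about level. I'll withdraw and check again.

Request:
{"fn": "move_arm", "kwargs": {"targets": "-1 0 -0.8 0 0 0 0; -1 0 0 -1.5 0 0 0; -1 0 0 -3 0 0 0; -1 1 0 -3 0 0 0; -1 2 0 -3 0 0 0"}}

```text
clock: 14.7
eef_pos: [345.7, -271.8, 203.0]
tool_rot: [-3.141, 0.002, 2.832]
force: [0.9, -0.3, 0.5]
width: 0.2
gripper_force: 0.0
```

Request:
{"fn": "move_arm", "kwargs": {"targets": "-1 2 0 -2 0 0 0; -1 0 0 0 0 0 0; -1 0 0 0 0 0 0; -1 0 0 0 0 0 0; -1 0 0 0 0 0 0"}}

```text
clock: 15.12
eef_pos: [325.6, -264.5, 221.0]
tool_rot: [3.141, -0.001, 2.832]
force: [0.2, 0.4, -0.2]
width: 0.0
gripper_force: 0.0
```

```bash
python3 l.py
python3 - <<'E'
from h import *
G=[]
for i in range(6): s=cams.get_image("side"); G.append(s["color"].astype(float).mean(2))
print([[int(x) for x in g[140:143,340]] for g in G])
g=np.mean(G,0).round().astype(int)
for v in range(137,158): print(v,g[v,322:356])
for z in(158,144,130): print(proj(s,[[457.3,-341.6,z]]))
E
```

```text
15.17 (np.float64(-148.9), np.float64(-64.9), np.float64(220.9)) [-0.6  0.5  0. ] [(np.float64(3.12), 0.93), (np.float64(2.88), 0.72)]
[[113, 135, 127], [112, 135, 126], [113, 135, 126], [113, 135, 126], [113, 135, 126], [112, 135, 126]]
137 [111 111 112 110 116 136 113 110 110 110 111 110 110 110 111 111 112 114
 115 116 118 118 117 113 111 107 106 100  92 107 111 110 113 131]
138 [112 113 123 109 129 160 117 110 110 110 110 110 110 110 110 110 110 110
 111 112 114 117 119 118 119 117 113 111 107 110 110 110 113 132]
139 [123 104 113 102 119 149 114 110 110 110 110 110 110 110 110 110 110 110
 109 110 111 112 114 114 117 119 119 119 117 113 111 110 113 133]
140 [109  91  98  84 101 136 113 110 110 111 110 110 111 111 110 110 110 111
 113 110 110 110 110 111 112 114 115 117 120 120 119 116 116 135]
141 [ 98  83  81  74  96 135 113 110 110 110 111 111 111 110 110 110 113 123
 135 113 110 111 110 110 110 110 111 112 114 116 117 119 120 129]
142 [ 87  76  90  93 103 136 114 110 111 111 111 111 110 110 111 113 123 113
 126 112 110 110 110 111 110 110 110 110 111 112 112 114 117 121]
143 
[... 1530 characters left out ...]
2 132 135 134 126 124 130 120 111 110]
154 [112 118 149 172 166 155 137 115 111 112 112 115 127 130 130 131 137 134
 134 134 127 126 125 120 123 116 111 114 122 114 117 112 111 111]
155 [112 122 144 173 174 172 166 157 153 140 135 114 118 118 107 106 112 111
 110 110 105 106 114 113 122 110 105 108 116 111 111 110 111 111]
156 [128 152 130 168 173 173 172 172 171 166 165 157 158 155 122  91  90  90
  90  90  94 104 110 111 116 111 110 111 111 111 111 111 111 111]
157 [137 167 136 140 169 173 172 172 173 173 173 173 174 170 138  83  75  77
  78  87 119 112 111 111 111 111 111 111 111 114 112 113 113 111]
[[339.02081414 138.85355462]]
[[338.98778223 142.29662486]]
[[338.95499526 145.71416334]]
```

Run:
```python
from h import *
a=cv2.imread("pics/side0.png")[...,::-1].astype(np.float32).mean(2); s=cams.get_image("side"); b=s["color"].astype(np.float32).mean(2)
J=[518.4,-151.2]
for z in(100,150,213): q=proj(s,[[*J,z],[*J,z+14]]); print(q.round(2).tolist(),"expected shift",q[1]-q[0])
for x0,x1,y0,y1 in((302,326,134,146),(302,326,146,160),(300,326,160,176),(302,326,134,174)):
    up=lambda im:cv2.resize(im,None,fx=10,fy=10,interpolation=cv2.INTER_CUBIC)
    m=cv2.matchTemplate(up(b[y0-9:y1+4,x0-3:x1+3]),up(a[y0:y1,x0:x1]),cv2.TM_CCOEFF_NORMED); _,v,_,l=cv2.minMaxLoc(m); print((x0,y0),l[0]/10-3,l[1]/10-9,round(v,3))
print(shift(s),read_state()["clock"])
```

```text
[[312.31, 167.28], [312.24, 163.6]] expected shift [-0.07312792 -3.67742352]
[[312.05, 154.01], [311.97, 150.22]] expected shift [-0.07531336 -3.78732406]
[[311.7, 136.71], [311.63, 132.78]] expected shift [-0.07820937 -3.93295699]
(302, 134) -0.2999999999999998 -3.7 0.854
(302, 146) 0.0 -2.5 0.787
(300, 160) -0.5 -3.2 0.869
(302, 134) -0.20000000000000018 -3.4000000000000004 0.857
[(np.float64(3.12), 0.94), (np.float64(2.88), 0.72)] 15.5167
```

```bash
python3 -c "
from cell import order
print(order.finish_job())"
```

```text
the job is handed in; nothing more can be done
None
```

I've handed the job in: one ring weight lies flat over the stem and the beam floats at rest about 0.01 rad off level, jar side slightly low, by my camera estimate (limit 0.03). The jar is on its pan, the other two rings are on their block, and the arm is clear; the hand-in gave no verdict.

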